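# Dowel a worm gearbox and offer up its cover

## Task

Drop the two steel dowel pins, one at a time, right down into the bores in the joint face of the open blue gearbox, the thick pin in the wide bore and the thin one in the narrow bore. Then take the grey metal cover by its rib, carry it over what stands in between without shoving the bottle, the tin or the spray can, and finish holding it level about a centimetre above the pin tops, wide hole over the thick pin and narrow hole over the thin one, so that I can sight the pins into their holes before it goes down. Do not let the cover touch the gearbox or the pins, and do not set it down or let go of it.

Things in the scene. Friction and masses are not known exactly. Their poses are not given: they have to be found in the camera images.
- housing: Open worm gearbox, a heavy blue casting fixed to the bench. Top: a level bare-metal joint face 150 x 110 mm, 60 mm above the bench, round a 70 x 64 mm opening with a brass wheel inside, below the face. Feet 142 mm wide in y. Origin: centre of the underside; x along the long side. A steel input shaft, 30 mm up, sticks out 28 mm at the +x end; the wide bore is near the -x end.
- housing_wide_bore (a point): Mouth (centre, in the joint face) of the wide blind bore, 17.4 mm across and 26 mm deep, for the thick pin; at (-50, +38, 60) mm in the housing's frame.
- housing_narrow_bore (a point): Mouth (centre, in the joint face) of the narrow blind bore, 13.4 mm across and 26 mm deep, for the thin pin; at (+50, -38, 60) mm in the housing's frame.
- pin_thick: Plain steel dowel pin, 16 mm across, 42 mm long, 60 g, chamfered foot. It stands upright in the wooden block, the top 26 mm free. Origin: centre of its lower end, z up along the pin. Seated in its bore it stands 16 mm out of the joint face.
- pin_thin: Plain steel dowel pin, 12 mm across, 42 mm long, 40 g, chamfered foot. It stands upright in the wooden block, the top 26 mm free. Origin: centre of its lower end, z up along the pin. Seated in its bore it stands 16 mm out of the joint face.
- pin_block: Pale wooden offcut, 84 x 38 x 28 mm, fixed to the bench, with two holes 16 mm deep on its long axis (x), 46 mm apart: the thick pin at x = -23 mm, the thin one at x = +23 mm. Origin: centre of the underside. It may lie turned any way.
- cover: Aluminium cover, 0.36 to 0.56 kg, flat on the bench: plate 150 x 110 x 16 mm, round boss 62 mm wide up to z = 26 mm, on it a straight grip rib along x, 70 mm long, 16 mm thick, top at z = 56 mm, over the centre of mass. Red filler plug near the -x end, by the wide hole; 8 mm bolt holes do not matter. Origin: centre of the underside, x along the long side. Fitted, its axes agree with the housing's.
- cover_wide_hole (a point): Centre, at the underside, of the cover's wide through hole, 17.4 mm across, at (-50, +38, 0) mm in the cover's frame.
- cover_narrow_hole (a point): Centre, at the underside, of the cover's narrow through hole, 13.4 mm across, at (+50, -38, 0) mm in the cover's frame.
- glue_bottle: Yellow bottle with a red cap, 42 x 55 x 160 mm, 0.25 kg, standing loose between cover and gearbox. Origin: centre of the underside.
- hardware_tin: Open grey tin, about 85 mm across, 82 mm tall, 0.35 kg, standing loose between cover and gearbox. Origin: near the centre of the underside.
- spray_can: White spray can with a yellow cap, 54 mm across, 197 mm tall, 0.38 kg, standing loose behind the wooden block. Origin: near the centre of the underside.

How it is judged:
By the outcome, as a careful person would: the job done as asked, in the order asked, and still so for the second after the job is handed in, while the arm keeps its last pose, push and grip.
It also fails if it takes over 72 s, if anything falls off the work surface, if the arm or the gripper's body presses on something with over 40 N, if the wrist force passes 120 N, or if a joint passes its speed limit or range.

## Robot

A 7-joint arm with a two-finger parallel gripper is mounted at the origin on a cart in front of the work surface, level with it; the furniture and walls round the work are solid. World frame = base frame: x ahead of the robot, y to its left, z up, the work surface at z = 0. Lengths are in m, angles in rad, forces in N, time in s.
With the tool pointing down it reaches from about 0.425 to 0.875 m from the base axis. Payload 4.7 kg.
Tool frame: the origin (TCP) lies midway between the tips of the shut fingers; the grasp point (between the pads) lies 19 mm behind it; z points along the fingers, y is the line along which they close (so a half turn about z gives the same grasp; the last joint's range is limited). The gripper opens to 87 mm and grips with 3 to 60 N. Pads are 19 mm wide; open, the fingers measure 117 mm over their backs; the gripper's body (75 mm by 190 mm) begins 51 mm behind the grasp point.
Start: joints at [1.231, 0.321, -0.07, 1.45, 0.023, 1.371, -0.057], TCP at [0.225, -0.61, 0.223] pointing down, gripper open.
Joint ranges: [-2.86, 2.86], [-0.3, 2.09], [-1.38, 1.24], [0.06, 2.45], [-1.56, 4.7], [0.09, 2.05], [-2.69, 2.69]. Speed limits (rad/s): [2.57, 2.57, 3.14, 3.14, 3.14, 3.14, 3.14].

## Interface

Orientations are given as a rotation vector (axis times angle).
In Python, from bench import ctrl gives the robot as it stands. The module is installed in compiled form; this text tells all that it offers.
- The arm moves only by the shell command python3 -m handwheel 'ROWS' [FORCE]. ROWS is JSON, a list of rows, each a list of 7 numbers: the finger opening in m, from 0 to 0.087, then the shift along the tool's x, y, z in m, then the turn, a rotation vector about the tool's x, y, z in degrees. A call has 1 to 12 rows; each row shifts and turns the commanded pose from where the row before left it, along the tool's axes as they then stand; what a row does not reach is not made up. A row lasts 1/8 s, in which the tool goes at most 62.5 mm and 10.7 degrees, less where a joint would pass 70% of its speed; a pose out of reach is approached as far as the arm can. A call is refused whole if a number of a shift passes 0.0625 or a number of a turn 10.7, either way. A call with a gripper value outside its range is refused whole. The fingers move at their own pace and stop on an object; FORCE is the grip in N (left out, the last holds). Time passes only in rows, so rows that do not move let the fingers close. It gives the time, the measured TCP pose, the force, the opening and the grip force at its end, in the units of the state.
- ctrl.get_state(): the state, without advancing time (a new reading comes with each control period).
- ctrl.get_image(name): name is "scene" or "side" or "wrist"; returns (picture, depth): 480x640x3 uint8, blue, green, red; 480x640 float32, m along the optical axis (not along the pixel's ray), 0 where there is no reading.
- ctrl.camera_info(name): a dict with "intrinsics" (3x3 intrinsics, pixels), "R" (3x3) and "t" (3): a world point X has camera coordinates R X + t. Camera axes: x right, y down, z forward; pixel columns grow to the right and rows downward; lengths in m; the calibration is good to about 2 mm. A picture is of the moment at which its call begins: read the wrist's pose just before it. camera_info takes no time and is no camera call; for the wrist camera it gives the pose at the moment of the call.
- ctrl.close_job(): hands the job in; it is judged then, once.
The state is a dict: "time": time; "joint_positions": joint angles; "qd": joint speeds; "joint_torque": joint torques, N m; "position": TCP position; "tool_rot": TCP orientation; "ft_force": force on the tool from outside, world axes, zero at the start; "torque": the same for the moment, N m; "grip_width": opening from 0.0 (shut) to 1.0 (fully open); "grip_force": force on a finger pad.
Only numpy, scipy, OpenCV 4.12 (cv2) and the standard library are available. Lean on these libraries where they do the work, as an engineer would, in place of code of your own. Each camera call takes 0.05 s, during which the arm holds its last target. There are 200 camera calls.

## Working session

There is one attempt and no reset: what is moved stays moved. The work goes in short steps, Python scripts to look and compute and a shell command to move; the robot and the scene stay as the last step left them, time stands still between calls to the robot, and variables do not carry over. Pictures are saved under pics/ and viewed, at most 10 in all, crops included, and the job is handed in when it is done.

```bash
mkdir -p pics
python3 - <<'E'
from bench import ctrl
import cv2,numpy as np
s=ctrl.get_state(); print({k:np.round(v,3).tolist() for k,v in s.items()})
for n in ["scene","side","wrist"]:
    c=ctrl.camera_info(n); im,d=ctrl.get_image(n)
    cv2.imwrite(f"pics/{n}0.png",im); np.savez(f"{n}0.npz",im=im,d=d,K=c["intrinsics"],R=c["R"],t=c["t"])
    print(n,np.round(c["intrinsics"],1).tolist(),"pos",np.round(-np.array(c["R"]).T@np.array(c["t"]),3), "R",np.round(c["R"],3).tolist(),(d>0).mean())
E
```

```text
{'time': 0.0, 'joint_positions': [1.231, 0.322, -0.07, 1.452, 0.023, 1.371, -0.057], 'qd': [-0.001, 0.0, -0.001, -0.001, 0.002, 0.001, 0.003], 'joint_torque': [-0.0, -49.129, -0.404, -31.254, -0.064, 0.044, 0.0], 'position': [0.225, -0.609, 0.221], 'tool_rot': [-3.091, -0.553, 0.001], 'ft_force': [0.362, -0.957, -0.252], 'torque': [-0.049, 0.034, 0.016], 'grip_force': 0.0, 'grip_width': 0.994}
scene [[435.2, 0.0, 324.1], [0.0, 435.2, 230.8], [0.0, 0.0, 1.0]] pos [-0.069  0.724  0.489] R [[-0.685, -0.728, 0.006], [-0.301, 0.277, -0.912], [0.663, -0.627, -0.409]] 0.9958528645833333
side [[598.4, 0.0, 323.3], [0.0, 598.4, 233.7], [0.0, 0.0, 1.0]] pos [ 0.619 -1.078  0.868] R [[0.999, 0.041, -0.017], [0.009, -0.561, -0.828], [-0.044, 0.827, -0.561]] 0.8778352864583333
wrist [[396.7, 0.0, 316.4], [0.0, 396.7, 242.1], [0.0, 0.0, 1.0]] pos [ 0.296 -0.584  0.384] R [[0.346, -0.938, -0.001], [-0.902, -0.333, 0.273], [-0.257, -0.094, -0.962]] 0.996025390625
```

View pics/scene0.png

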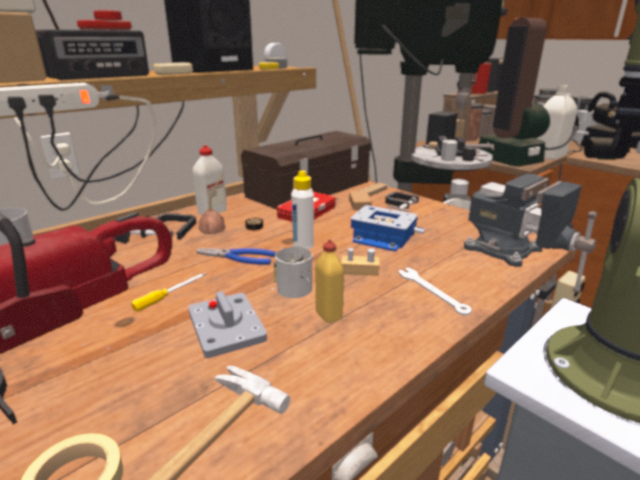

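View pics/side0.png

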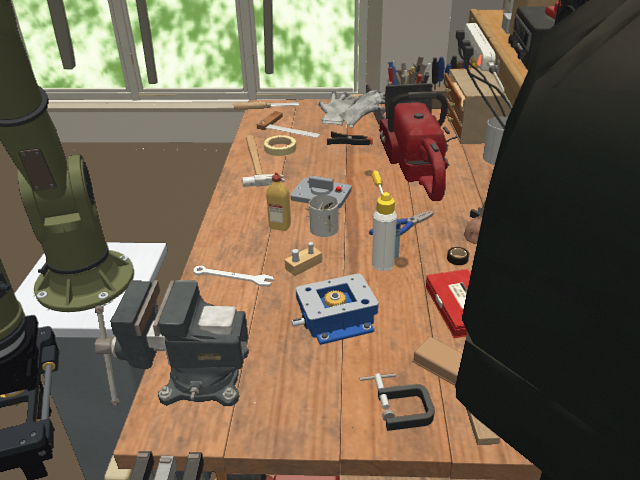

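The scene view shows cover (228,320), tin (294,272), bottle (330,283), can (303,210), block (360,262) and gearbox (384,227). The side view shows gearbox (337,305), pins (295,255)/(310,247), cover (322,190), tin (323,215), bottle (278,205) and can (384,235).

```bash
cat > h.py <<'E'
import numpy as np,cv2
from scipy.spatial.transform import Rotation as Ro
def load(f):
    return dict(np.load(f))
def snap(name,f):
    from bench import ctrl
    s=ctrl.get_state();c=ctrl.camera_info(name);im,d=ctrl.get_image(name)
    D=dict(im=im,d=d,K=np.array(c["intrinsics"]),R=np.array(c["R"]),t=np.array(c["t"]),p=np.array(s["position"]),r=np.array(s["tool_rot"]))
    np.savez(f+".npz",**D);cv2.imwrite(f"pics/{f}.png",im);return D
def ray(D,uv):
    o=-D["R"].T@D["t"];uv=np.atleast_2d(uv).astype(float)
    v=np.c_[uv,np.ones(len(uv))]@np.linalg.inv(D["K"]).T@D["R"];return o,v
def plane(D,uv,z):
    o,v=ray(D,uv);return o+v*((z-o[2])/v[:,2])[:,None]
def depthpts(D,m):
    v,u=np.nonzero(m&(D["d"]>0));o,r=ray(D,np.c_[u,v]);return o+r*D["d"][v,u][:,None]
def tri(Ds,uvs):
    A=np.zeros((3,3));b=np.zeros(3)
    for D,uv in zip(Ds,uvs):
        o,v=ray(D,uv);v=v[0]/np.linalg.norm(v[0]);P=np.eye(3)-np.outer(v,v);A+=P;b+=P@o
    X=np.linalg.solve(A,b);return X
def proj(D,X):
    c=D["R"]@np.asarray(X)+D["t"];c=D["K"]@c;return c[:2]/c[2]
E
python3 - <<'E'
from h import *
S=load("side0.npz");C=load("scene0.npz")
print("planes side")
for n,uv,z in [("pinA",(295,251),.054),("pinB",(310,243),.054),("tin top",(323,200),.082),("bottle",(278,228),0),("can",(384,262),0),("can cap",(386,197),.19)]:
    print(n,plane(S,uv,z).round(3))
# depth-based clusters above bench
for n,D in (("side",S),("scene",C)):
    hsv=cv2.cvtColor(D["im"],cv2.COLOR_BGR2HSV)
    m=cv2.inRange(hsv,(100,150,60),(125,255,255))>0
    k,l,st,ce=cv2.connectedComponentsWithStats(m.astype(np.uint8))
    for i in range(1,k):
        if st[i,4]>150:
            P=depthpts(D,l==i);print(n,"blue",st[i].tolist(),np.percentile(P,[2,50,98],axis=0).round(3).tolist())
    v,u=np.mgrid[:480,:640];P=np.zeros((480,640,3));o,r=ray(D,np.c_[u.ravel(),v.ravel()]);P=(o+r*D["d"].reshape(-1,1)).reshape(480,640,3)
    m=(P[...,2]>.02)&(P[...,2]<.3)&(P[...,0]>.3)&(P[...,0]<.9)&(P[...,1]>-.4)&(P[...,1]<.45)
    k,l,st,ce=cv2.connectedComponentsWithStats(m.astype(np.uint8))
    for i in range(1,k):
        if st[i,4]>100:
            Q=P[l==i];print(n,st[i].tolist(),np.percentile(Q,[1,50,99],axis=0).round(3).tolist())
E
```

```text
planes side
pinA [[0.493 0.05  0.054]]
pinB [[0.526 0.083 0.054]]
tin top [[0.551 0.235 0.082]]
bottle [[0.431 0.228 0.   ]]
can [[0.703 0.083 0.   ]]
can cap [[0.699 0.069 0.19 ]]
side blue [317, 284, 39, 24, 265] [[0.553, -0.117, 0.032], [0.602, -0.087, 0.046], [0.628, -0.071, 0.057]]
side blue [297, 295, 80, 49, 1508] [[0.523, -0.194, 0.005], [0.604, -0.168, 0.024], [0.668, -0.136, 0.056]]
side [427, 145, 19, 53, 682] [[0.836, 0.346, 0.022], [0.856, 0.367, 0.096], [0.878, 0.447, 0.137]]
side [266, 172, 25, 54, 970] [[0.408, 0.209, 0.021], [0.438, 0.221, 0.085], [0.464, 0.242, 0.155]]
side [305, 175, 37, 57, 1361] [[0.506, 0.185, 0.021], [0.547, 0.243, 0.053], [0.589, 0.408, 0.083]]
side [372, 192, 29, 73, 1615] [[0.673, 0.045, 0.022], [0.7, 0.056, 0.106], [0.735, 0.078, 0.196]]
side [285, 242, 37, 27, 494] [[0.47, 0.028, 0.02], [0.509, 0.059, 0.028], [0.55, 0.098, 0.056]]
side [426, 269, 45, 63, 1614] [[0.796, -0.173, 0.021], [0.838, -0.067, 0.036], [0.886, 0.007, 0.04]]
side [292, 273, 87, 59, 3529] [[0.509, -0.187, 0.021], [0.591, -0.131, 0.058], [0.674, -0.049, 0.064]]
side [15
[... 713 characters left out ...]
ne [350, 189, 22, 15, 240] [[0.746, -0.296, 0.02], [0.787, -0.241, 0.029], [0.846, -0.203, 0.032]]
scene [351, 205, 74, 37, 1799] [[0.504, -0.181, 0.021], [0.575, -0.09, 0.053], [0.664, -0.042, 0.061]]
scene [121, 211, 52, 45, 1003] [[0.832, 0.351, 0.021], [0.844, 0.386, 0.098], [0.871, 0.449, 0.136]]
scene [316, 239, 64, 75, 2179] [[0.404, 0.043, 0.021], [0.424, 0.244, 0.068], [0.534, 0.26, 0.153]]
scene [274, 246, 40, 44, 1465] [[0.512, 0.187, 0.021], [0.537, 0.235, 0.059], [0.587, 0.261, 0.081]]
scene [209, 291, 33, 36, 727] [[0.501, 0.374, 0.021], [0.528, 0.407, 0.028], [0.588, 0.428, 0.056]]
scene [255, 374, 35, 28, 142] [[0.302, 0.438, 0.02], [0.32, 0.447, 0.026], [0.368, 0.45, 0.028]]
```

```bash
python3 -m handwheel '[[0.087,0,0,-0.05,0,0,-8],[0.087,0,0,-0.05,0,0,-8],[0.087,0,0,-0.05,0,0,-8.7]]' 20; python3 -m handwheel '[[0.087,0.0545,-0.015,0,0,0,0],[0.087,0.0545,-0.015,0,0,0,0],[0.087,0.0545,-0.015,0,0,0,0],[0.087,0.0545,-0.015,0,0,0,0],[0.087,0.0545,-0.015,0,0,0,0],[0.087,0.0545,-0.015,0,0,0,0],[0.087,0.0545,-0.015,0,0,0,0],[0.087,0.0545,-0.015,0,0,0,0],[0.087,0.0545,-0.015,0,0,0,0],[0.087,0.0545,-0.015,0,0,0,0],[0.087,0.0545,-0.015,0,0,0,0],[0.087,0.0545,-0.015,0,0,0,0]]'; python3 -m handwheel '[[0.087,0,0,0,0,0,0],[0.087,0,0,0,0,0,0]]'
python3 - <<'E'
from h import *
D=snap("wrist","w1");print(D["p"],D["r"])
E
```

```text
time: 0.52
position: [0.2251, -0.6095, 0.3738]
tool_rot: [-2.899, -1.209, 0.0]
ft_force: [-0.4, -0.3, -0.6]
grip_width: 1.004
grip_force: 0.0
time: 2.02
position: [0.5612, -0.0188, 0.3725]
tool_rot: [2.903, 1.2, -0.0]
ft_force: [0.2, -0.3, -0.8]
grip_width: 0.996
grip_force: 0.0
time: 2.28
position: [0.5605, -0.0207, 0.3721]
tool_rot: [2.903, 1.202, -0.002]
ft_force: [-0.6, -0.8, 0.9]
grip_width: 0.999
grip_force: 0.0
[ 0.56045728 -0.02070889  0.37209506] [ 2.90258261e+00  1.20150879e+00 -1.74895686e-03]
```

View pics/w1.png

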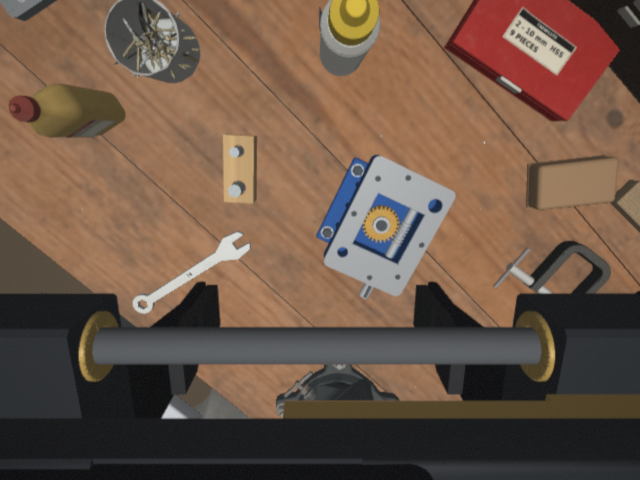

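The wrist view shows the pins at (236,152) and (236,189), the lower one thicker. The bores show as dark circles, the wide one at (435,205) and the narrow one at (342,252), with the shaft at (368,291). Next I'll get coarse positions and plan a close view.

Run:
```python
from h import *
D=load("w1.npz")
im=D["im"];hsv=cv2.cvtColor(im,cv2.COLOR_BGR2HSV)
print("TCP px",proj(D,D["p"]), "cam rel",(-D["R"].T@D["t"]-D["p"]).round(4))
T=Ro.from_rotvec(D["r"]).as_matrix();print(T.round(3), "cam fwd in tool",(T.T@D["R"][2]).round(4))
for n,uv,z in [("thick",(236,188),.054),("thin",(236,151),.054),("wide",(435,205),.06),("narrow",(342,252),.06)]:
    P=plane(D,uv,z)[0];print(n,P.round(4),"depthz",depthpts(D,np.pad(np.ones((5,5),bool),((int(uv[1])-2,480-int(uv[1])-3),(int(uv[0])-2,640-int(uv[0])-3))))[:,2].round(3).max(),"tool rel",(T.T@(P-D["p"])).round(4))
cv2.imwrite("pics/c1.png",np.hstack([cv2.resize(im[120:220,195:275],(480,600),interpolation=2)[:,:320],cv2.resize(im[145:305,310:470],(480,480),interpolation=2)[:]][:1]) )
```

```text
TCP px [314.57202452 303.27430789] cam rel [0.0533 0.0523 0.1623]
[[ 0.707  0.707 -0.001]
 [ 0.707 -0.707 -0.001]
 [-0.001 -0.    -1.   ]] cam fwd in tool [-0.2738  0.0011  0.9618]
thick [0.4964 0.0514 0.054 ] depthz 0.056 tool rel [ 0.006  -0.0962  0.3181]
thin [0.5291 0.0806 0.054 ] depthz 0.055 tool rel [ 0.0498 -0.0938  0.3181]
wide [ 0.6528 -0.1332  0.06  ] depthz 0.044 tool rel [-0.0139  0.1449  0.3121]
narrow [ 0.5317 -0.0964  0.06  ] depthz 0.05 tool rel [-0.0735  0.0333  0.3122]
```

```bash
python3 -m handwheel '[[0.05,0.001,-0.016,0.04,0,0,0],[0.05,0.001,-0.016,0.04,0,0,0],[0.05,0.001,-0.016,0.04,0,0,0],[0.05,0.001,-0.016,0.04,0,0,0],[0.05,0.001,-0.016,0.04,0,0,0],[0.05,0.001,-0.016,0.038,0,0,0],[0.05,0,0,0,0,0,0],[0.05,0,0,0,0,0,0]]'
python3 - <<'E'
from h import *
D=snap("wrist","w2");print(D["p"],D["r"])
E
```

```text
time: 3.32
position: [0.4985, 0.0505, 0.1361]
tool_rot: [2.903, 1.198, 0.003]
ft_force: [0.0, -1.3, 0.7]
grip_width: 0.575
grip_force: 0.0
[0.49847621 0.05046331 0.13612697] [2.90265615 1.19761448 0.00321719]
```

View pics/w2.png

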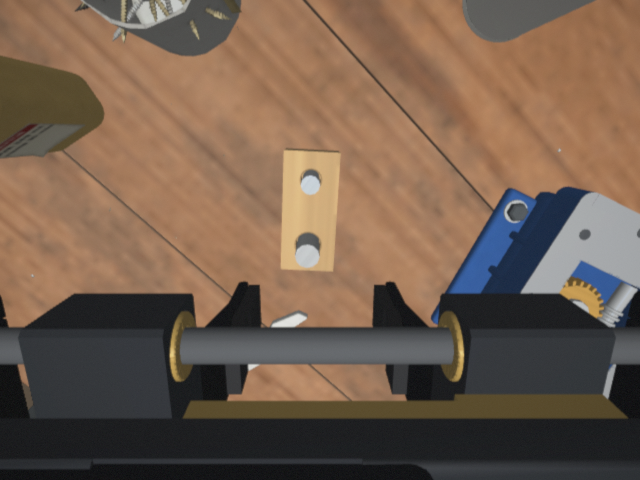

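The view shows the thick pin's top at about (307,257) and the thin one's at (310,185). Now I'll measure both precisely.

```bash
cat >> h.py <<'E'
def blob(m,win):
    u0,v0,u1,v1=win;k,l,st,ce=cv2.connectedComponentsWithStats(m[v0:v1,u0:u1].astype(np.uint8))
    i=1+np.argmax(st[1:,4]);c=max(cv2.findContours((l==i).astype(np.uint8),0,1)[0],key=len);e=cv2.fitEllipse(cv2.convexHull(c))
    return np.array(e[0])+[u0,v0],np.round(e[1],1),ce[i]+[u0,v0],st[i,4]
def rel(D,P):
    return Ro.from_rotvec(D["r"]).as_matrix().T@(P-D["p"])
E
python3 - <<'E'
from h import *
D=load("w2.npz");W=load("w1.npz")
h=cv2.cvtColor(D["im"],cv2.COLOR_BGR2HSV);print(h[236:276:4,307].tolist(),h[172:200:3,310].tolist())
for n,win,w1 in (("thick",(285,225,330,285),(220,176,252,200)),("thin",(290,160,330,205),(220,140,252,163))):
    for th in (140,165):
        m=(h[...,1]<60)&(h[...,2]>th);r=blob(m,win);hw=cv2.cvtColor(W["im"],cv2.COLOR_BGR2HSV);q=blob((hw[...,1]<60)&(hw[...,2]>th),w1)
        X=tri([D,W],[r[0],q[0]]);P=plane(D,r[0],.054)[0]
        print(n,th,r,q[:2],"tri",X.round(4),"P",P.round(4),"rel",rel(D,P).round(4))
E
```

```text
[[75, 6, 90], [105, 6, 90], [100, 5, 147], [105, 5, 203], [90, 5, 204], [98, 5, 199], [102, 6, 198], [83, 5, 199], [17, 81, 204], [14, 99, 154]] [[120, 3, 91], [105, 19, 165], [105, 19, 214], [102, 18, 215], [103, 17, 215], [99, 15, 215], [102, 18, 213], [101, 13, 212], [17, 101, 207], [17, 102, 207]]
thick 140 (array([306.74819565, 255.6706562 ]), array([23.1, 24.5]), array([306.76651982, 255.73568282]), np.int32(454)) (array([233.92082882, 190.5305109 ]), array([12.4, 13.5])) tri [0.4921 0.0512 0.0537] P [0.492  0.0512 0.054 ] rel [-0.0042 -0.0053  0.0821]
thick 165 (array([306.65823936, 255.99306297]), array([22.4, 24.3]), array([306.67734554, 256.0389016 ]), np.int32(437)) (array([233.76377773, 190.89971352]), array([11.8, 13.2])) tri [0.4917 0.051  0.0536] P [0.4918 0.0511 0.054 ] rel [-0.0044 -0.0053  0.0821]
thin 140 (array([309.71899796, 184.63494682]), array([19. , 19.7]), array([309.8013245 , 184.69205298]), np.int32(302)) (array([233.62477493, 151.91739941]), array([ 9.5, 10.5])) tri [0.526  0.082  0.0529] P [0.526 0.082 0.054] rel [ 0.0417 -0.0031  0.0822]
thin 165 (array([309.81328392, 184.87697601]), array([18.9, 19.1]), array([309.88013699, 184.93493151]), np.int32(292)) (array([233.50370121, 152.02114105]), array([ 9.2, 10.4])) tri [0.526  0.0819 0.0539] P [0.526  0.0819 0.054 ] rel [ 0.0416 -0.0031  0.0822]
```

Run:
```python
from bench import ctrl
import numpy as np
for i in range(5):
    s=ctrl.get_state();c=ctrl.camera_info("wrist");o=-np.array(c["R"]).T@np.array(c["t"])
    print(np.round(s["position"],4),np.round(s["tool_rot"],4),np.round(o,4),np.round(s["joint_positions"],4)[:3],np.round(s["ft_force"],1)); ctrl.get_image("wrist")
```

```text
[0.4989 0.0506 0.1365] [2.9025 1.1975 0.0047] [0.5517 0.1028 0.299 ] [ 0.5519  0.1165 -0.7425] [0.4 0.2 0.5]
[0.499  0.0509 0.1365] [2.9024 1.1979 0.005 ] [0.5517 0.103  0.2991] [ 0.5517  0.1166 -0.7427] [-0.1  0.1 -0.3]
[0.4988 0.0511 0.1363] [2.9023 1.1984 0.0045] [0.5515 0.1033 0.2988] [ 0.5515  0.1167 -0.743 ] [0.3 0.1 0.2]
[0.4985 0.0513 0.1361] [2.9023 1.199  0.0039] [0.5513 0.1035 0.2985] [ 0.5514  0.1168 -0.7432] [ 0.4 -0.8 -0.5]
[0.4981 0.0515 0.1357] [2.9024 1.1997 0.003 ] [0.551  0.1037 0.2982] [ 0.5512  0.117  -0.7434] [0.  1.1 1. ]
```

```bash
python3 -m handwheel '[[0.05,-0.0037,-0.003,0.02,0,0,0],[0.05,0,0,0.025,0,0,0],[0.05,0,0,0.02,0,0,0],[0.05,0,0,0,0,0,0],[0.05,0,0,0,0,0,0],[0.05,0,0,0,0,0,0]]'
python3 - <<'E'
from h import *
for i in range(5):
    D=snap("wrist","w3");h=cv2.cvtColor(D["im"],cv2.COLOR_BGR2HSV)
    r=blob((h[...,1]<60)&(h[...,2]>150),(280,240,350,300));P=plane(D,r[0],.054)[0]
    print(D["p"].round(4),D["r"].round(4),r[0].round(1),r[1],P.round(4),"rel",rel(D,P).round(4))
E
```

```text
time: 4.38
position: [0.4932, 0.0515, 0.0706]
tool_rot: [2.902, 1.201, 0.003]
ft_force: [-0.0, -0.0, 0.1]
grip_width: 0.574
grip_force: 0.0
[0.4932 0.0515 0.0706] [2.9019e+00 1.2010e+00 2.7000e-03] [313.2 291. ] [29.  32.5] [0.4919 0.0512 0.054 ] rel [-0.0012 -0.0007  0.0166]
[0.4931 0.0515 0.0705] [2.9019e+00 1.2010e+00 2.3000e-03] [313.2 291. ] [29.7 32.1] [0.4918 0.0512 0.054 ] rel [-0.0011 -0.0007  0.0165]
[0.4929 0.0515 0.0703] [2.9020e+00 1.2011e+00 1.9000e-03] [313.3 290.9] [29.7 32.3] [0.4918 0.0512 0.054 ] rel [-0.001  -0.0006  0.0163]
[0.4928 0.0514 0.0702] [2.9021e+00 1.2011e+00 1.6000e-03] [313.7 290.8] [29.7 32.5] [0.4919 0.0511 0.054 ] rel [-0.0009 -0.0005  0.0162]
[0.4926 0.0514 0.07  ] [2.9022e+00 1.2012e+00 1.0000e-03] [313.9 290.6] [29.2 32.4] [0.4919 0.0512 0.054 ] rel [-0.0006 -0.0004  0.016 ]
```

```bash
python3 -m handwheel '[[0.05,0,0,0.018,0,0,0],[0.05,0,0,0.018,0,0,0],[0.05,0,0,0,0,0,0],[0.024,0,0,0,0,0,0],[0.02,0,0,0,0,0,0]]' 15; python3 -m handwheel '[[0.010,0,0,0,0,0,0]]';python3 -m handwheel '[[0.010,0,0,0,0,0,0],[0.01,0,0,0,0,0,0]]'; python3 -m handwheel '[[0.010,0,0,0,0,0,0],[0.01,0,0,0,0,0,0]]'
```

```text
time: 5.25
position: [0.4927, 0.0516, 0.0339]
tool_rot: [2.902, 1.202, 0.001]
ft_force: [0.5, -0.6, 0.7]
grip_width: 0.432
grip_force: 0.0
time: 5.38
position: [0.4927, 0.0514, 0.0339]
tool_rot: [2.902, 1.201, 0.001]
ft_force: [0.4, 0.1, 0.1]
grip_width: 0.317
grip_force: 0.0
time: 5.62
position: [0.4924, 0.0514, 0.0337]
tool_rot: [2.902, 1.201, 0.0]
ft_force: [-0.9, 0.2, 1.3]
grip_width: 0.18
grip_force: 15.0
time: 5.88
position: [0.4925, 0.0515, 0.0337]
tool_rot: [2.902, 1.201, 0.0]
ft_force: [0.4, -0.5, 3.1]
grip_width: 0.176
grip_force: 15.0
```

```bash
python3 -m handwheel '[[0.010,0,0,-0.02,0,0,0],[0.01,0,0,-0.035,0,0,0],[0.01,0,0,-0.036,0,0,0],[0.01,-0.0032,0.049,0,0,0,0],[0.01,-0.0032,0.049,0,0,0,0],[0.01,-0.0032,0.049,0,0,0,0],[0.01,-0.0032,0.049,0,0,0,0],[0.01,-0.0033,0.0483,0,0,0,0],[0.01,0,0,0,0,0,0],[0.01,0,0,0,0,0,0],[0.01,0,0,0,0,0,0]]' 25
python3 - <<'E'
from h import *
for i in range(2): D=snap("wrist","w4")
print(D["p"].round(4),D["r"].round(4))
E
```

```text
time: 7.25
position: [0.653, -0.1309, 0.1246]
tool_rot: [-2.901, -1.205, 0.0]
ft_force: [0.5, -0.0, -0.8]
grip_width: 0.179
grip_force: 25.0
[ 0.6531 -0.1312  0.1248] [-2.9014e+00 -1.2045e+00  1.0000e-04]
```

View pics/w4.png

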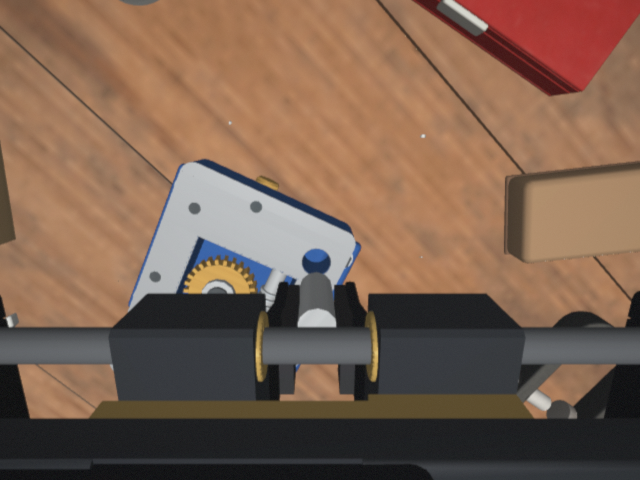

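The held pin runs from (316,320) down to its foot at about (316,278), and the wide bore sits just above it at (316,262). Next I'll fit the bore mouth.

Run:
```python
from h import *
D=load("w4.npz");h=cv2.cvtColor(D["im"],cv2.COLOR_BGR2HSV)
for th in (80,120):
    r=blob((h[...,1]>th),(296,240,338,290));P=plane(D,r[0],.06)[0];print(r,P.round(4),rel(D,P).round(4))
for v in range(246,296,3): print(v,h[v,298:336:3,1].tolist(),h[v,316].tolist())
T=Ro.from_rotvec(D["r"]).as_matrix()
for x in (0,):
    for z in (.022,-.02): print(z,proj(D,D["p"]+T@np.array([0,0,z])).round(1))
```

```text
(array([315.81653404, 261.63918114]), array([26.2, 27.2]), array([315.86321627, 261.00369686]), np.int32(541)) [ 0.6518 -0.1333  0.06  ] [-0.0024  0.0006  0.0648]
(array([315.73301315, 261.51096535]), array([25.2, 26.1]), array([315.712, 260.88 ]), np.int32(500)) [ 0.6518 -0.1332  0.06  ] [-0.0023  0.0005  0.0648]
246 [7, 4, 5, 7, 5, 7, 5, 7, 7, 7, 7, 7, 5] [98, 5, 191]
249 [5, 7, 7, 5, 34, 106, 125, 109, 34, 5, 5, 8, 8] [109, 125, 163]
252 [5, 5, 9, 123, 163, 163, 163, 163, 164, 102, 5, 5, 4] [109, 163, 166]
255 [5, 7, 91, 165, 164, 164, 165, 164, 164, 163, 48, 7, 5] [108, 165, 165]
258 [7, 7, 148, 162, 165, 163, 163, 164, 162, 160, 124, 5, 7] [108, 163, 166]
261 [5, 8, 146, 147, 155, 162, 161, 164, 152, 150, 143, 7, 5] [108, 161, 149]
264 [7, 11, 153, 151, 143, 152, 142, 151, 139, 144, 150, 8, 7] [110, 142, 77]
267 [7, 5, 128, 145, 145, 150, 148, 151, 142, 144, 101, 7, 7] [109, 148, 76]
270 [5, 7, 35, 146, 152, 141, 139, 150, 151, 143, 21, 4, 4] [108, 139, 77]
273 [7, 7, 7, 22, 49, 23, 6, 23, 89, 13, 7, 5, 5] [105, 6, 91]
276 [7, 5, 4, 8, 5, 6, 6, 6, 8, 5, 5, 7, 7] [90, 6, 92]
279 [17, 9, 3, 8, 5, 8, 6, 6, 8, 6, 5, 7, 7] [90, 6, 92]
282 [7, 4, 5, 8, 5, 6, 6, 6, 3, 8, 6, 6, 5] [90, 6, 92]
285 [10, 5, 8, 5, 5, 8, 6, 3, 3, 6, 9, 7, 2] [105, 6, 91]
288 [15, 8, 5, 5, 8, 5, 3, 8, 3, 6, 9, 7, 27] [90, 3, 91]
291 [8, 5, 8, 5, 8, 3, 6, 3, 6, 6, 6, 35, 129] [75, 6, 92]
294 [29, 5, 5, 3, 5, 8, 8, 8, 6, 8, 3, 12, 138] [90, 8, 93]
0.022 [314.7 284.6]
-0.02 [314.4 324.5]
```

```bash
python3 -m handwheel '[[0.01,-0.0006,-0.0003,0.02,0,0,0],[0.01,0,0,0.013,0,0,0],[0.01,0,0,0,0,0,0],[0.01,0,0,0,0,0,0],[0.01,0,0,0,0,0,0],[0.01,0,0,0,0,0,0]]'
python3 - <<'E'
from h import *
for i in range(3):
    D=snap("wrist","w5")
    h=cv2.cvtColor(D["im"],cv2.COLOR_BGR2HSV)
    r=blob((h[...,1]>90),(292,250,342,300));P=plane(D,r[0],.06)[0];print(r,P.round(4),rel(D,P).round(4),D["p"].round(4))
T=Ro.from_rotvec(D["r"]).as_matrix()
for z in (.022,-.02): print(z,proj(D,D["p"]+T@np.array([0,0,z])).round(1))
cv2.imwrite("pics/w5c.png",cv2.resize(D["im"][230:350,250:390],None,fx=5,fy=5,interpolation=cv2.INTER_CUBIC))
E
```

```text
time: 8.1
position: [0.6533, -0.133, 0.0921]
tool_rot: [2.902, 1.201, 0.001]
ft_force: [-0.1, -0.6, -0.4]
grip_width: 0.173
grip_force: 25.0
(array([312.90107536, 278.97217751]), array([28.7, 30.7]), array([310.76068376, 271.37606838]), np.int32(234)) [ 0.652 -0.133  0.06 ] [-0.0009 -0.0009  0.0321] [ 0.6533 -0.133   0.0921]
(array([312.890625  , 278.86282539]), array([28.6, 30.8]), array([310.75105485, 271.40084388]), np.int32(237)) [ 0.652  -0.1329  0.06  ] [-0.0008 -0.001   0.032 ] [ 0.6532 -0.133   0.092 ]
(array([313.08437538, 278.97194099]), array([29. , 30.6]), array([311.06751055, 271.30801688]), np.int32(237)) [ 0.652 -0.133  0.06 ] [-0.0008 -0.0009  0.0319] [ 0.6531 -0.1331  0.0919]
0.022 [314.7 284.7]
-0.02 [314.4 324.7]
```

View pics/w5c.png

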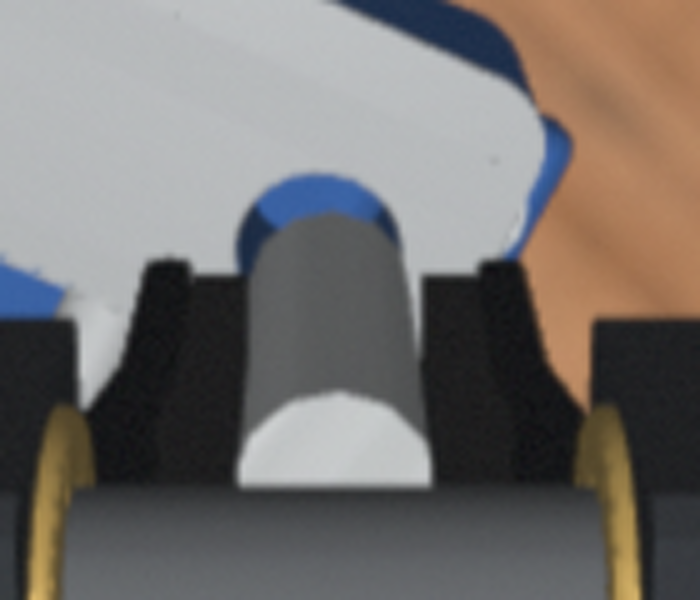

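The crop shows the bore mouth arc with centre column about 313.9 and far edge at row 264.6. The pin foot is centred near column 315.4 with its far edge at row 272.4, so the pin sits slightly to +y of the bore.

Run:
```python
from h import *
D=load("w5.npz")
for n,uv,z,r in (("bore far",(314,264.6),.06,8.7),("bore left",(297.4,279),.06,0),("bore right",(330.4,279),.06,0),("foot far r8",(315.4,272.4),.071,8),("foot far r7",(315.4,272.4),.070,7),("pin left",(299.8,282),.0705,0),("pin right",(331.2,282),.0705,0)):
    q=rel(D,plane(D,uv,z)[0])*1e3;print(n,q.round(2),"centre x",(q[0]-r).round(2))
```

```text
bore far [ 7.17 -0.39 31.88] centre x -1.53
bore left [-0.78 -9.08 31.88] centre x -0.78
bore right [-0.79  8.18 31.89] centre x -0.79
foot far r8 [ 6.94  0.35 20.88] centre x -1.06
foot far r7 [ 6.57  0.35 21.88] centre x -0.43
pin left [ 1.71 -7.39 21.38] centre x 1.71
pin right [ 1.69  8.18 21.39] centre x 1.69
```

```bash
python3 -m handwheel '[[0.01,-0.0002,-0.0006,0,0,0,0],[0.01,0,0,0,0,0,0],[0.01,0,0,0,0,0,0],[0.01,0,0,0.004,0,0,0],[0.01,0,0,0.004,0,0,0],[0.01,0,0,0.003,0,0,0],[0.01,0,0,0.003,0,0,0],[0.01,0,0,0,0,0,0]]'
python3 - <<'E'
from h import *
D=snap("wrist","w6");print(D["p"].round(4))
E
```

```text
time: 9.25
position: [0.6521, -0.1327, 0.0771]
tool_rot: [-2.902, -1.201, 0.001]
ft_force: [0.8, 0.9, -0.5]
grip_width: 0.173
grip_force: 25.0
[ 0.6521 -0.1327  0.0771]
```

```bash
python3 -m handwheel '[[0.01,0,0,0.005,0,0,0],[0.01,0,0,0.005,0,0,0],[0.01,0,0,0.003,0,0,0],[0.01,0,0,0,0,0,0]]'
```

```text
time: 9.8
position: [0.6521, -0.1327, 0.0641]
tool_rot: [-2.902, -1.201, 0.001]
ft_force: [-0.8, -0.5, -0.2]
grip_width: 0.171
grip_force: 25.0
```

```bash
python3 -m handwheel '[[0.04,0,0,0,0,0,0],[0.04,0,0,0,0,0,0],[0.04,0,0,-0.03,0,0,0],[0.04,0,0,-0.035,0,0,0],[0.04,0,0,0,0,0,0]]' 15
python3 - <<'E'
from h import *
snap("wrist","w7")
E
python3 -m handwheel '[[0.04,0.0126,-0.0483,0,0,0,0],[0.04,0.0126,-0.0483,0,0,0,0],[0.04,0.0126,-0.0483,0,0,0,0],[0.04,0.0126,-0.0483,0,0,0,0],[0.04,0.0126,-0.0483,0,0,0,0],[0.04,0,0,0.03,0,0,0],[0.04,0,0,0.027,0,0,0],[0.04,0,0,0,0,0,0],[0.04,0,0,0,0,0,0],[0.04,0,0,0,0,0,0]]'
python3 - <<'E'
from h import *
D=snap("wrist","w8");h=cv2.cvtColor(D["im"],cv2.COLOR_BGR2HSV)
r=blob((h[...,1]<60)&(h[...,2]>150),(285,245,345,300));P=plane(D,r[0],.054)[0]
print(D["p"].round(4),r[0].round(1),r[1],P.round(4),"rel",rel(D,P).round(4))
D=load("w7.npz");h=cv2.cvtColor(D["im"],cv2.COLOR_BGR2HSV)
print(D["p"].round(4),proj(D,[.652,-.1333,.076]))
cv2.imwrite("pics/w7c.png",cv2.resize(np.hstack([D["im"][220:310,260:370],load("w8.npz")["im"][220:310,260:370]]),None,fx=3.5,fy=3.5,interpolation=cv2.INTER_CUBIC))
E
```

```text
time: 10.42
position: [0.6548, -0.1327, 0.1334]
tool_rot: [2.899, 1.2, 0.009]
ft_force: [-0.5, -0.3, 0.1]
grip_width: 0.454
grip_force: 0.0
time: 11.72
position: [0.5271, 0.0827, 0.0736]
tool_rot: [2.902, 1.201, 0.003]
ft_force: [-0.2, 0.4, -0.1]
grip_width: 0.458
grip_force: 0.0
[0.5271 0.0827 0.0736] [314.1 289.2] [22.4 24. ] [0.526  0.0819 0.054 ] rel [-0.0014 -0.0003  0.0196]
[ 0.6548 -0.1327  0.1334] [311.60384011 266.03663901]
```

View pics/w7c.png

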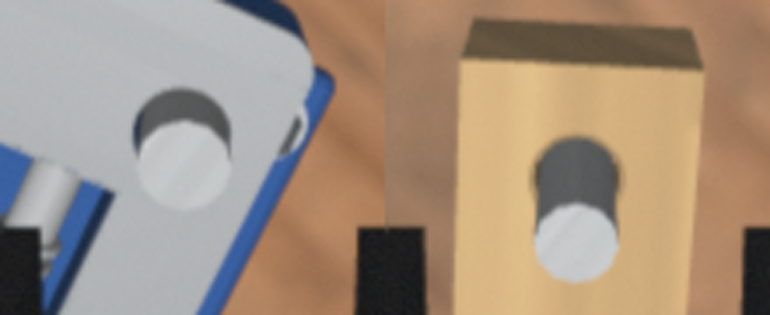

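The seated thick pin's top is at about (312.6,267), matching a 16 mm standout (predicted 311.6,266). The thin pin is centred at (314,289).

```bash
python3 -m handwheel '[[0.04,-0.0009,-0.0003,0.019,0,0,0],[0.04,0,0,0.02,0,0,0],[0.04,0,0,0,0,0,0],[0.04,0,0,0,0,0,0],[0.02,0,0,0,0,0,0],[0.006,0,0,0,0,0,0],[0.006,0,0,0,0,0,0],[0.006,0,0,0,0,0,0]]' 15; python3 -m handwheel '[[0.006,0,0,0,0,0,0],[0.006,0,0,0,0,0,0]]' 25
```

```text
time: 12.78
position: [0.5256, 0.0823, 0.0337]
tool_rot: [2.902, 1.201, 0.001]
ft_force: [-0.6, 0.4, 0.7]
grip_width: 0.132
grip_force: 15.0
time: 13.02
position: [0.5255, 0.0822, 0.0337]
tool_rot: [2.903, 1.201, 0.0]
ft_force: [0.3, -0.5, 2.2]
grip_width: 0.126
grip_force: 25.0
```

```bash
python3 -m handwheel '[[0.006,0,0,-0.02,0,0,0],[0.006,0,0,-0.035,0,0,0],[0.006,0,0,-0.036,0,0,0],[0.006,-0.0307,0.0324,0,0,0,0],[0.006,-0.0307,0.0324,0,0,0,0],[0.006,-0.0307,0.0324,0,0,0,0],[0.006,-0.0305,0.0325,0,0,0,0],[0.006,0,0,0.02,0,0,0],[0.006,0,0,0.013,0,0,0],[0.006,0,0,0,0,0,0],[0.006,0,0,0,0,0,0],[0.006,0,0,0,0,0,0]]'; python3 -m handwheel '[[0.006,0,0,0,0,0,0],[0.006,0,0,0,0,0,0]]'
python3 - <<'E'
from h import *
D=snap("wrist","w9");print(D["p"].round(4),D["r"].round(4))
h=cv2.cvtColor(D["im"],cv2.COLOR_BGR2HSV)
r=blob((h[...,1]>90),(296,255,336,300));print(r)
cv2.imwrite("pics/w9c.png",cv2.resize(D["im"][230:350,250:390],None,fx=5,fy=5,interpolation=cv2.INTER_CUBIC))
E
```

```text
time: 14.52
position: [0.5309, -0.0957, 0.0923]
tool_rot: [2.901, 1.203, 0.001]
ft_force: [-0.9, -0.3, -0.5]
grip_width: 0.123
grip_force: 25.0
time: 14.78
position: [0.5305, -0.0961, 0.0918]
tool_rot: [2.902, 1.202, 0.0]
ft_force: [-0.3, 0.5, -1.1]
grip_width: 0.125
grip_force: 25.0
[ 0.5305 -0.0961  0.0918] [2.9023e+00 1.2016e+00 3.0000e-04]
(array([316.40031433, 275.54190445]), array([22.6, 23.3]), array([316.56018519, 271.06944444]), np.int32(216))
```

View pics/w9c.png

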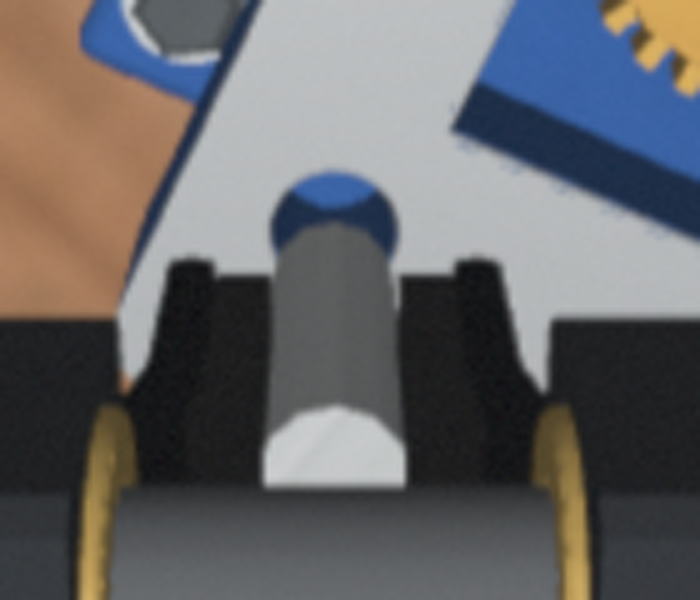

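The crop shows the narrow bore's far edge at row 264.2 and its sides at columns 304.2 and 329.8. The pin foot's far edge is at row 274.4 and its sides at about columns 304.8 and 328.4.

Run:
```python
from h import *
D=load("w9.npz")
for n,uv,z,r in (("bore far",(317,264.2),.06,6.7),("bore left",(304.2,276),.06,0),("bore right",(329.8,276),.06,0),("foot far r6",(316.6,274.4),.071,6),("foot far r5",(316.6,274.4),.070,5),("pin left",(304.8,283),.0705,0),("pin right",(328.4,283),.0705,0)):
    q=rel(D,plane(D,uv,z)[0])*1e3;print(n,q.round(2),"centre x",(q[0]-r).round(2))
```

```text
bore far [ 7.39  1.17 31.76] centre x 0.69
bore left [ 0.9  -5.5  31.76] centre x 0.9
bore right [ 0.88  7.85 31.77] centre x 0.88
foot far r6 [ 5.9   0.95 20.76] centre x -0.1
foot far r5 [ 5.52  0.95 21.76] centre x 0.52
pin left [ 1.18 -4.9  21.26] centre x 1.18
pin right [ 1.17  6.8  21.26] centre x 1.17
```

```bash
python3 -m handwheel '[[0.006,0.0005,0.0002,0,0,0,0],[0.006,0,0,0,0,0,0],[0.006,0,0,0.004,0,0,0],[0.006,0,0,0.004,0,0,0],[0.006,0,0,0.003,0,0,0],[0.006,0,0,0.003,0,0,0],[0.006,0,0,0,0,0,0]]'
```

```text
time: 15.7
position: [0.5306, -0.0959, 0.0772]
tool_rot: [-2.902, -1.201, 0.001]
ft_force: [-0.5, -0.6, -1.0]
grip_width: 0.131
grip_force: 25.0
```

```bash
python3 -m handwheel '[[0.006,0,0,0.005,0,0,0],[0.006,0,0,0.005,0,0,0],[0.006,0,0,0.003,0,0,0],[0.006,0,0,0,0,0,0],[0.04,0,0,0,0,0,0],[0.04,0,0,0,0,0,0],[0.04,0,0,-0.03,0,0,0],[0.04,0,0,-0.035,0,0,0]]'; python3 -m handwheel '[[0.04,0.025,0.0,-0.06,0,0,0],[0.04,0.025,0.0,-0.06,0,0,0],[0.04,0,0,-0.05,0,0,0],[0.06,0,0,0,0,0,0],[0.06,0,0,0,0,0,0]]'
python3 - <<'E'
from h import *
D=snap("wrist","w10");h=cv2.cvtColor(D["im"],cv2.COLOR_BGR2HSV);print(D["p"].round(4))
for n,X in (("thick",[.652,-.1333,.076]),("thin",[.5312,-.0965,.076])):print(n,proj(D,X).round(1))
cv2.imwrite("pics/w10.png",D["im"])
E
```

```text
time: 16.7
position: [0.5303, -0.0958, 0.1299]
tool_rot: [-2.902, -1.201, 0.002]
ft_force: [-0.1, -0.0, 0.6]
grip_width: 0.438
grip_force: 0.0
time: 17.32
position: [0.5645, -0.0621, 0.2944]
tool_rot: [2.903, 1.201, -0.001]
ft_force: [0.0, -0.2, 1.0]
grip_width: 0.608
grip_force: 0.0
[ 0.5645 -0.0621  0.2944]
thick [431.3 196.6]
thin [316.1 255.3]
```

View pics/w10.png

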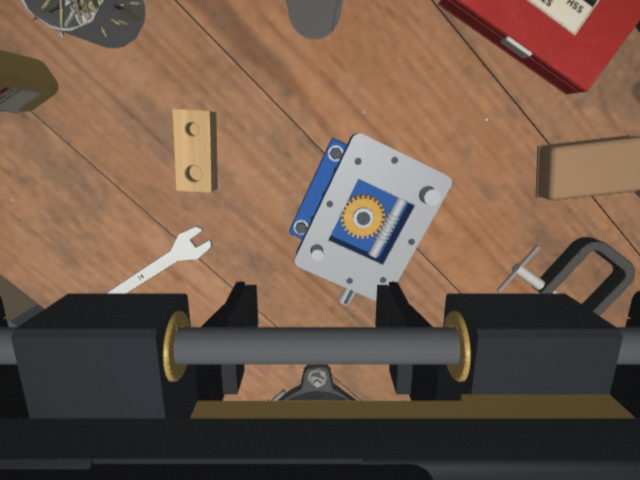

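Both pins are seated: thick top at about (430,196) and thin top at about (317,253), within 2 px of the predictions. I'll measure the pin tops numerically from this picture and move over the cover.

```bash
python3 -m handwheel '[[0.06,0.0362,-0.0421,0,0,0,0],[0.06,0.0362,-0.0421,0,0,0,0],[0.06,0.0362,-0.0421,0,0,0,0],[0.06,0.0362,-0.0421,0,0,0,0],[0.06,0.0362,-0.0421,0,0,0,0],[0.06,0.0362,-0.0421,0,0,0,0],[0.06,0.0362,-0.0421,0,0,0,0],[0.06,0.0362,-0.0421,0.0,0,0,0],[0.06,0,0,0,0,0,0],[0.06,0,0,0,0,0,0],[0.06,0,0,0,0,0,0],[0.06,0,0,0,0,0,0]]'
python3 - <<'E'
from h import *
D=snap("wrist","w11");print(D["p"].round(4),D["r"].round(4))
def red(D):
    h=cv2.cvtColor(D["im"],cv2.COLOR_BGR2HSV);return ((h[...,0]<8)|(h[...,0]>172))&(h[...,1]>140)&(h[...,2]>60),h
m,h=red(D);k,l,st,ce=cv2.connectedComponentsWithStats(m.astype(np.uint8))
print("red",[(st[i].tolist(),ce[i].round(1).tolist()) for i in range(1,k) if st[i,4]>25])
v,u=np.mgrid[:480,:640];o,r=ray(D,np.c_[u.ravel(),v.ravel()]);P=(o+r*D["d"].reshape(-1,1)).reshape(480,640,3);np.save("P11.npy",P)
ok=(v<292)
for n,a,b in (("plate",.011,.021),("boss",.022,.03),("rib",.045,.065)):
    m=ok&(P[...,2]>a)&(P[...,2]<b)&(h[...,1]<60)
    k,l,st,ce=cv2.connectedComponentsWithStats(m.astype(np.uint8));i=1+np.argmax(st[1:,4]);c=max(cv2.findContours((l==i).astype(np.uint8),0,1)[0],key=len)
    q=P[l==i];R=cv2.minAreaRect((q[:,:2]*1e3).astype(np.float32));print(n,st[i].tolist(),ce[i].round(1),"z",np.median(q[:,2]).round(4),"rect mm",np.round(R[0],1),np.round(R[1],1),round(R[2],2))
W=load("w10.npz");h=cv2.cvtColor(W["im"],cv2.COLOR_BGR2HSV)
for n,w in (("thick",(412,178,450,212)),("thin",(303,238,332,266))):
    for th in (205,215,222):
        b=blob((h[...,2]>th)&(h[...,1]<40),w);print(n,th,b[0].round(1),b[1],plane(W,b[0],.076)[0].round(4))
E
```

```text
time: 18.88
position: [0.5326, 0.3793, 0.2949]
tool_rot: [2.903, 1.197, 0.0]
ft_force: [-0.2, 0.1, -0.1]
grip_width: 0.691
grip_force: 0.0
[0.5326 0.3793 0.2949] [2.9035e+00 1.1972e+00 1.0000e-04]
red [([331, 145, 14, 15, 164], [337.9, 151.8])]
plate [223, 106, 162, 147, 10370] [304.1 179.2] z 0.0163 rect mm [536.4 400.5] [109.9 150.4] 72.79
boss [130, 223, 54, 69, 1617] [156.  259.6] z 0.0258 rect mm [352.6 459.5] [97.9 30.1] 14.38
rib [272, 165, 64, 44, 1094] [303.5 186.5] z 0.0557 rect mm [536.5 400.5] [16.2 69.8] 72.66Traceback (most recent call last):
  File "<stdin>", line 16, in <module>
  File "h.py", line 26, in blob
    i=1+np.argmax(st[1:,4]);c=max(cv2.findContours((l==i).astype(np.uint8),0,1)[0],key=len);e=cv2.fitEllipse(cv2.convexHull(c))
        ~~~~~~~~~^^^^^^^^^^
    return _wrapfunc(a, 'argmax', axis=axis, out=out, **kwds)
    return bound(*args, **kwds)
ValueError: attempt to get argmax of an empty sequence
```

The cover is located from depth: centre (0.536, 0.4005), long axis at -17.3°, rib top at z 0.056. Next I'll turn to the rib and look from closer.

```bash
python3 -m handwheel '[[0.06,0.0177,-0.012,0.01,0,0,10.35],[0.06,0,0,0.03,0,0,10.35],[0.06,0,0,0.03,0,0,10.35],[0.06,0,0,0.03,0,0,10.35],[0.06,0,0,0.03,0,0,10.35],[0.06,0,0,0.01,0,0,10.35],[0.06,0,0,0,0,0,0],[0.06,0,0,0,0,0,0],[0.06,0,0,0,0,0,0],[0.06,0,0,0,0,0,0]]'
python3 - <<'E'
from h import *
from bench import ctrl
D=snap("wrist","w12");T=Ro.from_rotvec(D["r"]).as_matrix();print(D["p"].round(4),"heading",np.degrees(np.arctan2(T[1,0],T[0,0])).round(2),"q",np.round(ctrl.get_state()["joint_positions"],2))
h=cv2.cvtColor(D["im"],cv2.COLOR_BGR2HSV)
v,u=np.mgrid[:480,:640];o,r=ray(D,np.c_[u.ravel(),v.ravel()]);P=(o+r*D["d"].reshape(-1,1)).reshape(480,640,3)
m=(v<292)&(P[...,2]>.045)&(P[...,2]<.065)&(h[...,1]<60)
k,l,st,ce=cv2.connectedComponentsWithStats(m.astype(np.uint8));i=1+np.argmax(st[1:,4]);q=P[l==i]
R=cv2.minAreaRect((q[:,:2]*1e3).astype(np.float32));print("rib",st[i].tolist(),np.median(q[:,2]).round(4),np.round(R[0],1),np.round(R[1],1),round(R[2],2))
red=lambda h:((h[...,0]<8)|(h[...,0]>172))&(h[...,1]>140)&(h[...,2]>60)
b=blob(red(h),(200,20,500,290));W=load("w11.npz");bw=blob(red(cv2.cvtColor(W["im"],cv2.COLOR_BGR2HSV)),(320,135,355,170))
print("plug",b,"tri",tri([D,W],[b[0],bw[0]]).round(4))
# dark holes in plate
g=D["im"].max(2);m=((g<90)&(v<292)).astype(np.uint8);k,l,st,ce=cv2.connectedComponentsWithStats(m)
for i in range(1,k):
    if 30<st[i,4]<1500: print(st[i].tolist(),ce[i].round(1),plane(D,ce[i],.016)[0].round(4))
W=load("w10.npz");h=cv2.cvtColor(W["im"],cv2.COLOR_BGR2HSV)
print(h[186:208:3,430].tolist(),h[244:264:3,317].tolist(),h[216,330].tolist(),h[150,380].tolist())
E
```

```text
time: 20.18
position: [0.5358, 0.4023, 0.1554]
tool_rot: [-3.106, 0.467, 0.0]
ft_force: [-0.1, -1.0, -0.4]
grip_width: 0.691
grip_force: 0.0
[0.5358 0.4023 0.1554] heading -17.11 q [-0.33  0.44 -0.47  1.47  0.2   1.28 -2.69]
rib [555, 85, 85, 116, 3598] 0.0571 [547.4 212.5] [48.4 68.4] 81.66
plug (array([300.58712769, 166.78309631]), array([21.5, 22.1]), array([300.59103641, 166.72268908]), np.int32(357)) tri [0.5861 0.3982 0.0252]
[364, 155, 16, 20, 57] [374.7 166.7] [0.5691 0.3456 0.016 ]
[552, 166, 21, 18, 131] [559.8 174.3] [0.5226 0.2137 0.016 ]
[305, 186, 51, 44, 204] [327.9 196. ] [0.5583 0.3855 0.016 ]
[549, 186, 14, 13, 54] [555.4 191.1] [0.5108 0.2186 0.016 ]
[515, 255, 14, 37, 115] [518.4 274.4] [0.4517 0.2565 0.016 ]
[562, 258, 13, 10, 48] [568.2 261.8] [0.4507 0.2166 0.016 ]
[222, 282, 27, 10, 196] [235.1 287.4] [0.5085 0.4796 0.016 ]
[263, 283, 16, 9, 77] [269.4 288.5] [0.4994 0.4531 0.016 ]
[385, 282, 26, 10, 197] [397.4 287.4] [0.4695 0.3528 0.016 ]
[[108, 19, 131], [100, 6, 120], [98, 5, 190], [90, 4, 192], [98, 5, 194], [98, 5, 190], [90, 5, 188], [98, 6, 178]] [[100, 6, 129], [105, 6, 88], [98, 6, 177], [90, 3, 193], [98, 5, 195], [98, 5, 192], [105, 6, 178]] [105, 5, 186] [96, 7, 190]
```

Joint 7 is at its range limit here, so I'll use the equivalent half-turned grasp.

```bash
python3 -m handwheel '[[0.06,0,0,0,0,0,-10.6],[0.06,0,0,0,0,0,-10.6],[0.06,0,0,0,0,0,-10.6],[0.06,0,0,0,0,0,-10.6],[0.06,0,0,0,0,0,-10.6],[0.06,0,0,0,0,0,-10.6],[0.06,0,0,0,0,0,-10.6],[0.06,0,0,0,0,0,-10.6],[0.06,0,0,0,0,0,-10.6]]'; python3 -m handwheel '[[0.06,0,0,0,0,0,-10.6],[0.06,0,0,0,0,0,-10.6],[0.06,0,0,0,0,0,-10.6],[0.06,0,0,0,0,0,-10.6],[0.06,0,0,0,0,0,-10.6],[0.06,0,0,0,0,0,-10.6],[0.06,0,0,0,0,0,-10.6],[0.06,0,0,0,0,0,-10.4],[0.06,0,0,0,0,0,0],[0.06,0,0,0,0,0,0],[0.06,0,0,0,0,0,0],[0.06,0,0,0,0,0,0]]';  cat > ck.py <<'E'
from h import *
from bench import ctrl
import sys
D=snap("wrist",sys.argv[1]);T=Ro.from_rotvec(D["r"]).as_matrix();print(D["p"].round(4),"heading",np.degrees(np.arctan2(T[1,0],T[0,0])).round(2),"q",np.round(ctrl.get_state()["joint_positions"],2))
v,u=np.mgrid[:480,:640];o,r=ray(D,np.c_[u.ravel(),v.ravel()]);P=(o+r*D["d"].reshape(-1,1)).reshape(480,640,3)
inb=(v<292)&(np.hypot(P[...,0]-.5365,P[...,1]-.4005)<.11)
for n,a,b in (("plate",.011,.021),("rib",.045,.065)):
    q=P[inb&(P[...,2]>a)&(P[...,2]<b)]
    R=cv2.minAreaRect((q[:,:2]*1e3).astype(np.float32));print(n,len(q),np.median(q[:,2]).round(4),np.round(R[0],1),np.round(R[1],1),round(R[2],2))
c=np.array([.5365,.4005,.056]);print("rel",rel(D,c).round(4))
E
python3 ck.py w13
```

```text
time: 21.35
position: [0.5359, 0.4019, 0.1551]
tool_rot: [-2.431, -1.99, -0.001]
ft_force: [1.3, 0.0, -0.2]
grip_width: 0.691
grip_force: 0.0
time: 22.85
position: [0.5357, 0.402, 0.155]
tool_rot: [0.469, 3.106, -0.0]
ft_force: [-1.4, -0.2, -0.6]
grip_width: 0.691
grip_force: 0.0
[0.5357 0.402  0.155 ] heading 162.82 q [ 0.03  0.62 -1.04  1.46  0.53  1.37  0.24]
plate 17174 0.0164 [526.7 403.9] [110.4 127.6] 72.81
rib 2236 0.0559 [536.3 400.9] [15.9 69.4] 72.32
rel [-0.0011 -0.0012  0.099 ]
```

```bash
python3 -m handwheel '[[0.06,-0.001,-0.001,0.03,0,0,0],[0.06,0,0,0.04,0,0,0],[0.06,0,0,0.03,0,0,0],[0.06,0,0,0.02,0,0,0],[0.06,0,0,0.003,0,0,0],[0.06,0,0,0,0,0,0],[0.03,0,0,0,0,0,0],[0.02,0,0,0,0,0,0]]' 15; python3 -m handwheel '[[0.008,0,0,0,0,0,0],[0.008,0,0,0,0,0,0],[0.008,0,0,0,0,0,0],[0.008,0,0,0,0,0,0]]'; python3 -m handwheel '[[0.008,0,0,0,0,0,0],[0.008,0,0,0,0,0,0],[0.008,0,0,0,0,0,0]]' 55
```

```text
time: 23.9
position: [0.5369, 0.4011, 0.0329]
tool_rot: [0.468, 3.105, 0.001]
ft_force: [0.6, 0.8, 0.0]
grip_width: 0.545
grip_force: 0.0
time: 24.4
position: [0.5365, 0.4011, 0.0319]
tool_rot: [0.468, 3.106, 0.001]
ft_force: [-0.3, 0.7, -0.5]
grip_width: 0.18
grip_force: 15.0
time: 24.78
position: [0.5364, 0.4011, 0.0319]
tool_rot: [0.468, 3.106, 0.001]
ft_force: [1.4, 0.8, -0.7]
grip_width: 0.182
grip_force: 55.0
```

```bash
python3 -m handwheel '[[0.008,0,0,-0.01,0,0,0],[0.008,0,0,-0.02,0,0,0],[0.008,0,0,0,0,0,0],[0.008,0,0,0,0,0,0]]';python3 -m handwheel '[[0.008,0,0,-0.03,0,0,0],[0.008,0,0,-0.04,0,0,0],[0.008,0,0,-0.05,0,0,0],[0.008,0,0,-0.05,0,0,0],[0.008,0,0,-0.04,0,0,-7],[0.008,0,0,-0.02,0,0,-8],[0.008,0,0,0,0,0,-8],[0.008,0,0,0,0,0,-8],[0.008,0,0,0,0,0,-6.4],[0.008,0,0,0,0,0,0],[0.008,0,0,0,0,0,0]]'
python3 - <<'E'
from h import *
from bench import ctrl
D=snap("wrist","w14");T=Ro.from_rotvec(D["r"]).as_matrix();print(D["p"].round(4),"heading",np.degrees(np.arctan2(T[1,0],T[0,0])).round(2),"q",np.round(ctrl.get_state()["joint_positions"],2))
# cover plate in tool frame from depth
v,u=np.mgrid[:480,:640];m=(v<292)&(D["d"]>0)&(D["d"]<.25);P=(depthpts(D,m)-D["p"])@T;P=P[(P[:,2]<.04)&(P[:,2]>-.02)&(abs(P[:,0])<.1)&(P[:,0]>.036)]
A=np.c_[P[:,:2],np.ones(len(P))];c,*_=np.linalg.lstsq(A,P[:,2],rcond=None);print("plate n",len(P),"tilt deg x,y",np.degrees(c[:2]).round(2),"z at 0",c[2].round(4),"x max",np.percentile(P[:,0],99.7).round(4),"y",np.percentile(P[:,1],[.3,99.7]).round(4))
E
```

```text
time: 25.28
position: [0.5364, 0.4005, 0.062]
tool_rot: [0.468, 3.106, -0.001]
ft_force: [-0.9, -0.6, -4.6]
grip_width: 0.177
grip_force: 55.0
time: 26.65
position: [0.5363, 0.4006, 0.2915]
tool_rot: [0.55, -3.093, 0.001]
ft_force: [-0.3, 0.2, -4.5]
grip_width: 0.176
grip_force: 55.0
[0.5363 0.4006 0.2915] heading -159.83 q [ 0.07  0.6  -1.21  1.26  0.56  1.63  0.89]
plate n 21492 tilt deg x,y [-0.36  0.36] z at 0 0.0161 x max 0.0753 y [-0.0556  0.0536]
```

```bash
cat > hole.py <<'E'
from h import *
import sys
D=load(sys.argv[1]+".npz");T=Ro.from_rotvec(D["r"]).as_matrix()
c=proj(D,D["p"]+T@np.array([.05,.038,.0161]));print("pred hole px",c.round(1))
u0,v0=(c-30).astype(int);w=D["im"][v0:v0+60,u0:u0+60];h=cv2.cvtColor(w,cv2.COLOR_BGR2HSV)
full=np.zeros((480,640),bool);m=(h[...,1]>50)|(h[...,2]<110);full[v0:v0+60,u0:u0+60]=m
b=blob(full,(u0,v0,u0+60,v0+60));print(b,(rel(D,plane(D,b[0],D["p"][2]-.0161)[0])*1e3).round(2))
E
python3 hole.py w14
```

```text
pred hole px [403.1 187.4]
(array([400.46690559, 185.29997253]), array([28.8, 30.5]), array([400.45880682, 185.37642045]), np.int32(704)) [50.94 36.76 16.12]
```

```bash
python3 -m handwheel '[[0.008,0.006,-0.024,0,0,0,0],[0.008,0.0115,-0.0458,0,0,0,0],[0.008,0.0115,-0.0458,0,0,0,0],[0.008,0.0115,-0.0458,0,0,0,0],[0.008,0.0115,-0.0458,0,0,0,0],[0.008,0.0115,-0.0458,0,0,0,0],[0.008,0.0115,-0.0458,0,0,0,0],[0.008,0.0115,-0.0458,0,0,0,0],[0.008,0.0115,-0.0458,0,0,0,0],[0.008,0.0115,-0.0458,0,0,0,0],[0.008,0.0115,-0.0458,0,0,0,0],[0.008,0.006,-0.024,0,0,0,0]]'; python3 -m handwheel '[[0.008,0,0,0,0,0,0],[0.008,0,0,0,0,0,0],[0.008,0,0,0,0,0,0]]'
python3 - <<'E'
from h import *
from bench import ctrl
D=snap("wrist","w15");T=Ro.from_rotvec(D["r"]).as_matrix();print(D["p"].round(4),"heading",np.degrees(np.arctan2(T[1,0],T[0,0])).round(2),"q",np.round(ctrl.get_state()["joint_positions"],2))
S=snap("side","s1");C=snap("scene","c1")
E
python3 hole.py w15
```

```text
time: 28.2
position: [0.5925, -0.1218, 0.2916]
tool_rot: [0.545, -3.093, 0.002]
ft_force: [0.6, 0.3, -4.8]
grip_width: 0.174
grip_force: 55.0
time: 28.58
position: [0.5925, -0.1155, 0.2923]
tool_rot: [-0.558, 3.091, -0.0]
ft_force: [0.5, 0.7, -4.5]
grip_width: 0.181
grip_force: 55.0
[ 0.5925 -0.1155  0.2923] heading -159.54 q [ 1.08  0.47 -1.28  1.43  0.44  1.57  1.76]
pred hole px [403.1 187.3]
(array([400.62046814, 185.34348869]), array([29. , 30.7]), array([400.5907173 , 185.41490858]), np.int32(711)) [50.88 36.82 16.08]
```

```bash
cat > edge.py <<'E'
from h import *
import sys
def edges(D):
    T=Ro.from_rotvec(D["r"]).as_matrix();v,u=np.mgrid[:480,:640]
    m=(v<288)&(D["d"]>0)&(D["d"]<.28);P=(depthpts(D,m)-D["p"])@T;return P
D=load(sys.argv[1]+".npz");P=edges(D)*1e3;z0=float(sys.argv[2])
P=P[(abs(P[:,2]-z0)<5)&(abs(P[:,0])<95)&(abs(P[:,1])<75)]
def fit(a,b,lo,hi,sgn):
    xs=np.arange(lo,hi,2.);ys=[sgn*np.max(sgn*b[(a>=x)&(a<x+2)]) for x in xs];c=np.polyfit(xs+1,ys,1)
    r=np.array(ys)-np.polyval(c,xs+1);k=abs(r)<1;c=np.polyfit(xs[k]+1,np.array(ys)[k],1);return np.degrees(np.arctan(c[0])).round(2),np.polyval(c,0).round(2)
print("side+ (yaw deg, y at x=0)",fit(P[:,0],P[:,1],40,66,1),"side-",fit(P[:,0],P[:,1],40,66,-1),"end (−yaw, x at y=0)",fit(P[:,1],P[:,0],-45,45,1))
E
python3 edge.py w14 16; python3 edge.py w15 16; python3 edge.py w13 138.6;python3 hole.py w15
python3 - <<'E'
from h import *
# hole in w13 before grasp
D=load("w13.npz");h=cv2.cvtColor(D["im"],cv2.COLOR_BGR2HSV);T=Ro.from_rotvec(D["r"]).as_matrix()
c=proj(D,D["p"]+T@np.array([.05-.001,.038-.001,.1386]));u0,v0=(c-14).astype(int)
m=(h[...,2]<120)|(h[...,1]>50);b=blob(m,(u0,v0,u0+28,v0+28));print(c,b,(rel(D,plane(D,b[0],.0164)[0])*1e3).round(2))
E
```

```text
side+ (yaw deg, y at x=0) (np.float64(0.24), np.float64(53.81)) side- (np.float64(-0.03), np.float64(-56.0)) end (−yaw, x at y=0) (np.float64(-0.02), np.float64(75.29))
side+ (yaw deg, y at x=0) (np.float64(-0.05), np.float64(54.08)) side- (np.float64(-0.06), np.float64(-55.98)) end (−yaw, x at y=0) (np.float64(-0.02), np.float64(75.25))
pred hole px [403.1 187.3]
(array([400.62046814, 185.34348869]), array([29. , 30.7]), array([400.5907173 , 185.41490858]), np.int32(711)) [50.88 36.82 16.08]
[367.0644268  164.36234703] (array([367.58072853, 164.46634293]), array([18.4, 19.5]), array([367.67482517, 164.5034965 ]), np.int32(286)) [ 48.93  37.38 138.57]Traceback (most recent call last):
  File "edge.py", line 11, in <module>
    print("side+ (yaw deg, y at x=0)",fit(P[:,0],P[:,1],40,66,1),"side-",fit(P[:,0],P[:,1],40,66,-1),"end (−yaw, x at y=0)",fit(P[:,1],P[:,0],-45,45,1))
                                      ~~~^^^^^^^^^^^^^^^^^^^^^^^
  File "edge.py", line 9, in fit
    xs=np.arange(lo,hi,2.);ys=[sgn*np.max(sgn*b[(a>=x)&(a<x+2)]) for x in xs];c=np.polyfit(xs+1,ys,1)
                                   ~~~~~~^^^^^^^^^^^^^^^^^^^^^^^
    return _wrapreduction(a, np.maximum, 'max', axis, None, out,
                          keepdims=keepdims, initial=initial, where=where)
    return ufunc.reduce(obj, axis, dtype, out, **passkwargs)
           ~~~~~~~~~~~~^^^^^^^^^^^^^^^^^^^^^^^^^^^^^^^^^^^^^
ValueError: zero-size array to reduction operation maximum which has no identity
```

```bash
cat > pins.py <<'E'
from h import *
import sys
D=load(sys.argv[1]+".npz");v,u=np.mgrid[:480,:640];o,r=ray(D,np.c_[u.ravel(),v.ravel()]);P=(o+r*D["d"].reshape(-1,1)).reshape(480,640,3)
T=Ro.from_rotvec(D["r"]).as_matrix()
for n,c in (("thick",(.652,-.1334)),("thin",(.5315,-.0964))):
    m=(np.hypot(P[...,0]-c[0],P[...,1]-c[1])<.014)&(v<292)&(P[...,2]>.0715)&(P[...,2]<.085)
    if m.sum()<20: print(n,"unseen",m.sum());continue
    q=P[m];e=cv2.minEnclosingCircle((q[:,:2]*1e3).astype(np.float32));X=np.r_[np.array(e[0])/1e3,np.median(q[:,2])];print(n,m.sum(),"z",X[2].round(4),"mean",q.mean(0).round(4),"circ",np.round(e,2) if 0 else (np.round(e[0],2),round(e[1],2)),"rel",(rel(D,X)*1e3).round(2))
E
python3 pins.py w10; python3 pins.py w7
```

```text
thick 229 z 0.0762 mean [ 0.6517 -0.1337  0.0761] circ (array([ 651.6 , -134.26]), 8.29) rel [ 10.8  112.62 218.13]
thin 118 z 0.0759 mean [ 0.5324 -0.0968  0.0758] circ (array([532.11, -97.  ]), 6.03) rel [-47.43   1.82 218.5 ]
thick 582 z 0.0761 mean [ 0.6522 -0.1336  0.076 ] circ (array([ 651.73, -133.91]), 8.11) rel [-3.27 -1.64 57.33]
thin unseen 0
```

```bash
python3 -m handwheel '[[0.008,-0.02,0,0.03,0,0,0],[0.008,-0.025,0,0.045,0,0,0],[0.008,0,0,0.045,0,0,0],[0.008,0,0,0.025,0,0,0],[0.008,0,0,0.007,0,0,0],[0.008,0,0,0,0,0,0],[0.008,0,0,0,0,0,0],[0.008,0,0,0,0,0,0],[0.008,0,0,0,0,0,0]]'
python3 - <<'E'
from h import *
D=snap("wrist","w16");T=Ro.from_rotvec(D["r"]).as_matrix();print(D["p"].round(4),"heading",np.degrees(np.arctan2(T[1,0],T[0,0])).round(2))
E
python3 pins.py w16; python3 hole.py w16
```

```text
time: 29.85
position: [0.6351, -0.1024, 0.1406]
tool_rot: [-0.552, 3.092, -0.001]
ft_force: [0.4, 0.6, -5.5]
grip_width: 0.175
grip_force: 55.0
[ 0.6351 -0.1024  0.1406] heading -159.74
thick unseen 0
thin 429 z 0.0761 mean [ 0.5324 -0.0968  0.076 ] circ (array([532.35, -96.66]), 5.97) rel [94.43 41.05 64.38]
pred hole px [403.  187.3]
(array([401.46758652, 185.62986946]), array([27.3, 30.9]), array([406.72893773, 189.16849817]), np.int32(273)) [50.75 37.24 16.03]
```

```bash
python3 -m handwheel '[[0.008,0.015,0.0014,0,0,0,0.25],[0.008,0.02,0.0017,0,0,0,0],[0.008,0.009,0.0008,0,0,0,0],[0.008,0,0,0,0,0,0],[0.008,0,0,0,0,0,0],[0.008,0,0,0,0,0,0],[0.008,0,0,0,0,0,0],[0.008,0,0,0,0,0,0]]'
python3 - <<'E'
from h import *
D=snap("wrist","w17");D=snap("wrist","w17");T=Ro.from_rotvec(D["r"]).as_matrix();print(D["p"].round(4),"heading",np.degrees(np.arctan2(T[1,0],T[0,0])).round(2),"z axis",T[:,2].round(4),"delta",(rel(D,np.array([.5925,-.1139,.118]))*1e3).round(2))
E
python3 hole.py w17; python3 edge.py w17 16
```

```text
time: 30.9
position: [0.5923, -0.1135, 0.1399]
tool_rot: [-0.547, 3.094, 0.0]
ft_force: [0.3, 0.0, -5.0]
grip_width: 0.176
grip_force: 55.0
[ 0.5922 -0.1136  0.1399] heading -159.96 z axis [-0.  0. -1.] delta [-0.18 -0.36 21.86]
pred hole px [403.1 187.3]
(array([401.37790298, 185.65856934]), array([27.2, 30.6]), array([406.71586716, 189.04059041]), np.int32(271)) [50.73 37.18 16.1 ]
side+ (yaw deg, y at x=0) (np.float64(-0.64), np.float64(54.59)) side- (np.float64(0.34), np.float64(-56.29)) end (−yaw, x at y=0) (np.float64(-0.02), np.float64(75.24))
```

```bash
python3 -m handwheel '[[0.008,-0.0002,-0.0003,0.004,0,0,0],[0.008,0,0,0.006,0,0,0],[0.008,0,0,0.006,0,0,0],[0.008,0,0,0.004,0,0,0],[0.008,0,0,0.0015,0,0,0],[0.008,0,0,0,0,0,0],[0.008,0,0,0,0,0,0],[0.008,0,0,0,0,0,0],[0.008,0,0,0,0,0,0],[0.008,0,0,0,0,0,0]]'
python3 - <<'E'
from h import *
D=snap("wrist","w18");T=Ro.from_rotvec(D["r"]).as_matrix();print(D["p"].round(4),"heading",np.degrees(np.arctan2(T[1,0],T[0,0])).round(2))
S=snap("side","s2");C=snap("scene","c2")
# pin seen through narrow hole: depth pixels near pin-top height
v,u=np.mgrid[:480,:640];o,r=ray(D,np.c_[u.ravel(),v.ravel()]);P=(o+r*D["d"].reshape(-1,1)).reshape(480,640,3)
c=proj(D,D["p"]+T@np.array([.0507,.0371,.0161]));m=(np.hypot(u-c[0],v-c[1])<16)
for a,b in ((.05,.068),(.072,.081),(.081,.097),(.097,.11)): 
    q=P[m&(P[...,2]>a)&(P[...,2]<b)];print((a,b),len(q),q.mean(0).round(4) if len(q) else "")
print(proj(D,[.5323,-.0967,.076]).round(1),c.round(1))
# have loose things moved?
S0=load("side0.npz")
for n,w in (("bottle",(262,168,292,232)),("tin",(305,190,345,238)),("can",(370,190,402,272))):
    a,b=[X["im"][w[1]:w[3],w[0]:w[2]].astype(int) for X in (S0,S)];print(n,np.abs(a-b).mean().round(1))
A=cv2.resize(S["im"][220:360,260:420],None,fx=2.5,fy=2.5,interpolation=2);B=cv2.resize(D["im"][130:270,320:480],None,fx=2.5,fy=2.5,interpolation=2)
Cc=cv2.resize(C["im"][140:260,320:460],None,fx=1.8,fy=1.8,interpolation=2)
out=np.zeros((600,800,3),np.uint8);out[:350,:400]=A;out[:350,400:]=B;out[360:360+216,:252]=Cc;out[360:600,260:580]=cv2.resize(S["im"],(320,240));cv2.imwrite("pics/fin.png",out)
E
```

```text
time: 32.25
position: [0.5924, -0.114, 0.1185]
tool_rot: [0.546, -3.094, 0.0]
ft_force: [0.2, 0.8, -4.4]
grip_width: 0.182
grip_force: 55.0
[ 0.5924 -0.114   0.1185] heading -159.98
(0.05, 0.068) 202 [ 0.5346 -0.0867  0.0606]
(0.072, 0.081) 221 [ 0.5328 -0.0944  0.0762]
(0.081, 0.097) 175 [ 0.5333 -0.0916  0.092 ]
(0.097, 0.11) 206 [ 0.5324 -0.0933  0.1006]
[390.2 178.9] [401.3 185.8]
bottle 22.0
tin 71.0
can 23.6
```

View pics/fin.png

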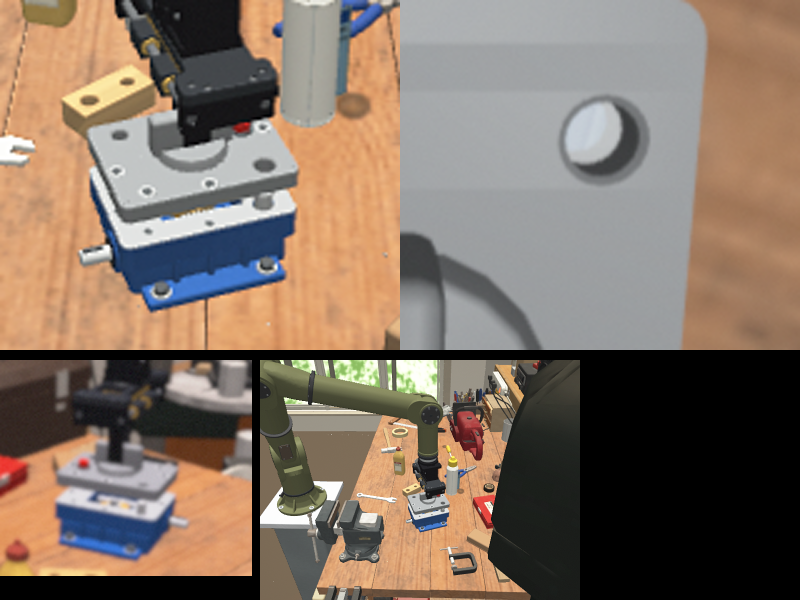

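The final view shows the cover level over the gearbox, with the plug over the wide-bore end. The thick pin stands under the wide-hole corner at (265,195), and the thin pin shows through the narrow hole at (600,135). I'll check this numerically, along with the loose items.

Run:
```python
from h import *
from scipy.optimize import least_squares as ls
D=load("w18.npz");T=Ro.from_rotvec(D["r"]).as_matrix()
v,u=np.mgrid[:480,:640];o,r=ray(D,np.c_[u.ravel(),v.ravel()]);P=(o+r*D["d"].reshape(-1,1)).reshape(480,640,3);Q=(P-D["p"])@T*1e3
c=[401.3,185.8];m=np.hypot(u-c[0],v-c[1])<20
w=Q[m&(P[...,2]>.0885)&(P[...,2]<.0995)];f=ls(lambda a:np.hypot(w[:,0]-a[0],w[:,1]-a[1])-6.7,[50,38],loss="soft_l1",f_scale=.2);print("hole wall centre (tool mm)",f.x.round(2),len(w))
q=Q[m&(P[...,2]>.0745)&(P[...,2]<.0775)];print("pin-top pts",len(q),"x",q[:,0].min().round(1),q[:,0].max().round(1),"y",q[:,1].min().round(1),q[:,1].max().round(1))
s=Q[m&(P[...,2]>.0625)&(P[...,2]<.0735)];f=ls(lambda a:np.hypot(s[:,0]-a[0],s[:,1]-a[1])-6,[50,38],loss="soft_l1",f_scale=.2);print("pin side fit",f.x.round(2),len(s))
print("pin top known, tool",(rel(D,np.array([.5323,-.0967,.076]))*1e3).round(2))
hull=cv2.convexHull(q[:,:2].astype(np.float32))[:,0];print(hull.round(1).tolist())
# loose things now vs start: cluster centres by colour (side)
S0=load("side0.npz");S=load("s2.npz")
for n,lo,hi in (("yellow",(20,120,90),(32,255,255)),):
    for X in (S0,S):
        h=cv2.cvtColor(X["im"],cv2.COLOR_BGR2HSV);mm=cv2.inRange(h,lo,hi);mm[:160]=0;mm[280:]=0;mm[:,:260]=0;mm[:,410:]=0
        k,l,st,ce=cv2.connectedComponentsWithStats(mm);print([(ce[i].round(1).tolist(),int(st[i,4])) for i in range(1,k) if st[i,4]>60])
C0=load("scene0.npz");C=load("c2.npz")
for n,wd in (("tin+bottle",(270,238,345,325)),("can",(288,170,318,250))):
    d=np.abs(C0["im"].astype(int)-C["im"])[wd[1]:wd[3],wd[0]:wd[2]].max(2);print(n,np.median(d),np.percentile(d,90))
```

```text
hole wall centre (tool mm) [50.53 36.98] 195
pin-top pts 215 x 44.7 54.2 y 34.7 43.0
pin side fit [50. 38.] 0
pin top known, tool [50.57 36.84 42.47]
[[54.20000076293945, 39.400001525878906], [54.20000076293945, 39.900001525878906], [54.0, 41.70000076293945], [53.099998474121094, 42.20000076293945], [49.900001525878906, 43.0], [48.900001525878906, 42.599998474121094], [47.29999923706055, 41.79999923706055], [47.0, 41.5], [45.29999923706055, 39.70000076293945], [44.70000076293945, 37.099998474121094], [44.900001525878906, 35.900001525878906], [45.5, 34.70000076293945], [47.599998474121094, 34.70000076293945], [48.0, 34.70000076293945], [50.70000076293945, 35.400001525878906], [53.599998474121094, 38.5]]
[([376.6, 177.7], 101), ([279.1, 203.1], 673), ([385.3, 203.7], 316)]
[([376.6, 177.6], 102), ([279.1, 203.1], 673), ([385.3, 203.7], 316)]
tin+bottle 3.0 5.0
can 3.0 6.0
```

```bash
python3 -c "
from bench import ctrl
print(ctrl.close_job())"
```

```text
the job is handed in; nothing more can be done
None
```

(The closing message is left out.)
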